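# Pair the wireless shifting of a bicycle

### The arm

A 6-joint arm with a two-finger parallel gripper is mounted at the origin on the work surface. World frame = base frame: x ahead of the robot, y to its left, z up, the work surface at z = 0. Lengths are in mm, angles in rad, forces in N, time in s.
With the tool pointing down it reaches from about 375 to 900 mm from the base axis. Payload 3.1 kg.
Tool frame: the origin (TCP) lies on the mounting face of the last link; the fingertips stand 173 mm ahead of it and the grasp point (between the pads) lies 155 mm ahead of it; z points along the fingers, x is the direction in which the jaws open and shut, and the axes are right-handed (so a half turn about z gives the same grasp; the last joint's range is limited). The gripper opens to 85 mm and grips with 20 to 120 N. Pads are 22 mm wide; open, the fingers measure 114 mm over their backs; the gripper's body (76 mm by 85 mm) begins 54 mm behind the grasp point. The pads swing forward as they close: fully open they stand 13 mm farther back than shut.
Start: joints at [-1.317, 0.527, 1.433, -0, 1.181, -0.178], TCP at [261.586, -567.601, 404.71] pointing down, gripper open.
Joint ranges: [-3.08, 3.08], [-0.75, 2.2], [0.22, 2.44], [-1.43, 4.57], [0, 2.65], [-2.85, 2.85]. Speed limits (rad/s): [2.79, 2.79, 3.14, 3.14, 3.14, 3.14].

### API

Orientations are given as [roll, pitch, yaw] about the fixed x, y, z axes, in that order (R = Rz(yaw) Ry(pitch) Rx(roll)).
In Python, from cell import arm gives the robot as it stands.
- The arm moves only by the shell command python3 -m creep 'ROWS'. ROWS is JSON, a list of rows, each an object with "translation": the shift along the tool's x, y, z in mm, a list of three; "turn": the turn, a rotation vector about the tool's x, y, z in degrees, a list of three; "fingers": the opening, from -1 (shut) to 1 (fully open), so that 0 is half open. A call has 1 to 12 rows; each row shifts and turns the commanded pose from where the row before left it, along the tool's axes as they then stand; what a row does not reach is not made up. A row lasts 1/12 s, in which the tool goes at most 41.7 mm and 7.16 degrees, less where a joint would pass 70% of its speed; a pose out of reach is approached as far as the arm can. A call is refused whole if a number of a shift passes 41.7 or a number of a turn 7.16, either way. A call with a gripper value outside its range is refused whole. The fingers move at their own pace and stop on an object; the grip force is fixed at half the most. Time passes only in rows, so rows that do not move let the fingers close. It gives the time, the measured TCP pose, the force and the opening at its end, in the units of the state.
- arm.sense(): the state, without advancing time (a new reading comes with each control period).
- arm.capture(name): name is "side" or "top"; returns (picture, depth): 400x640x3 uint8, red, green, blue; 400x640 float32, mm along the optical axis (not along the pixel's ray), 0 where there is no reading.
- arm.get_calibration(name): a dict with "vertical_fov" (degrees; the focal length in pixels is half the picture's height over the tangent of half this angle, whatever the lens; pixels are square), "cx", "cy" (the principal point, pixels), "pose" (4x4, takes a point from camera to world coordinates). Camera axes: x right, y down, z forward; pixel columns grow to the right and rows downward; lengths in mm; the calibration is good to about 2 mm. A picture is of the moment at which its call begins. get_calibration takes no time and is no camera call.
- arm.sign_off(): hands the job in, once; it reports no verdict.
Trained networks look in the newest picture that a camera, given by its name, has taken for a name from the list of things; names that differ only in an ending like _2 or _b are one class to them, and where a whole thing is asked for, a point or a joint stands for the part that bears it (a point fixed in the world has none). Each returns a list of dicts, best first, with "confidence" (0 to 1); they miss things now and then, are a little off and sometimes report something else, mostly with a low value. They report only what shows in the picture. A call takes as long as a camera call.
- arm.spot_in(query, camera): "uv" ([column, row] in pixels, amid what is visible of it).
- arm.masks_of(query, camera): "pixels" (400x640 bool, what is visible of it) and "uv" ([column, row] in pixels, amid what is visible of it).
The state is a dict: "t": time; "joint_pos": joint angles; "joint_velocities": joint speeds; "joint_efforts": joint torques, N m; "eef_pos": TCP position; "eef_rot": TCP orientation; "wrist_force": force on the tool from outside, world axes, zero at the start; "torque": the same for the moment, N m; "width": finger opening in mm.
Only numpy, scipy, OpenCV 4.12 (cv2) and the standard library are available. Lean on these libraries where they do the work, as an engineer would, in place of code of your own. Each camera call takes 0.05 s, during which the arm holds its last target.

### The job

Pair the bicycle's wireless shifting by pressing the green buttons gently with a fingertip, each one pushed well in and let go again: first the button on the derailleur lying on the bench to open the pairing, then the one on the left controller of the handlebar, then the one on the right controller, and last the derailleur's button again to close the pairing. Leave the derailleur lying where it is, not lifted, tipped or shoved about, and disturb nothing else on the bench.

Things in the scene. Friction and masses are not known exactly. Their poses are not given: they have to be found in the camera images.
- derailleur: Wireless rear derailleur lying loose and flat, outer side up, left or right in front of the handlebar: black motor knuckle (52 mm across, 46 mm tall) with the button on top, battery and bolt on its -x side (43 mm tall), cage with two jockey wheels on its +x side (27 mm tall); 250 x 75 mm, 0.46 kg, steady under a light press on the button. Origin on the bench under the button, z up
- derailleur_button_top (a point): The round light-green pairing button, 12 mm across, on the derailleur. The point is the centre of its top face (it moves with the button), 53 mm above the bench when not pressed. It faces straight up and stands 7 mm proud of the knuckle
- derailleur_button (a joint): Travel of the derailleur's pairing button in m: 0 = out, 0.005 = against its stop. It moves straight down against a spring, about 1 N to start it and 1.4 N more per mm (8 N at the stop), and springs back when let go. It has switched from 0.0025 (4.5 N) on; it may be pressed up to the stop, but no harder than about 25 N
- handlebar: Dark bicycle handlebar, 640 mm wide, its stem held fast in a vise bolted to the bench; only its two buttons move. Origin on the bench under the upright steerer tube; x away from the robot, y left along the bar, z up. Steerer cap at 212 mm; bar axis at x = 70, z = 185 mm, brake levers in front of it; vise anvil to x = -90 mm (113 mm tall), vise handle to x = +193 mm
- left_button_top (a point): Top centre of the round light-green pairing button, 12 mm across, on the black wireless controller on the left half of the handlebar (+y side of the stem). Moves with the button; 184 mm above the bench when out. It faces straight up, 7 mm proud of the housing (36 x 50 mm, top at 177 mm). The 22 mm bar runs 52 mm beyond it (+x in the handlebar's frame), its top at 196 mm
- left_button (a joint): Travel of the left controller's pairing button in m: 0 = out, 0.005 = against its stop. It moves straight down against a spring, about 1 N to start it and 1.4 N more per mm (8 N at the stop), and springs back when let go. It has switched from 0.0025 (4.5 N) on; it may be pressed up to the stop, but no harder than about 25 N
- right_button_top (a point): Top centre of the round light-green pairing button, 12 mm across, on the black wireless controller on the right half of the handlebar (-y side of the stem). Moves with the button; 184 mm above the bench when out. It faces straight up, 7 mm proud of the housing (36 x 50 mm, top at 177 mm). The 22 mm bar runs 52 mm beyond it (+x in the handlebar's frame), its top at 196 mm
- right_button (a joint): Travel of the right controller's pairing button in m: 0 = out, 0.005 = against its stop. It moves straight down against a spring, about 1 N to start it and 1.4 N more per mm (8 N at the stop), and springs back when let go. It has switched from 0.0025 (4.5 N) on; it may be pressed up to the stop, but no harder than about 25 N
- cassette: steel sprocket cassette lying flat, largest sprocket down, 138 mm across, 42 mm tall; origin under its centre. Bystander; it and the derailleur may swap sides
- lube_bottle: yellow chain-lube bottle with a black label and red cap, standing, 42 mm across, 125 mm tall; origin under its centre. Bystander
- grease_jar: white jar with a blue lid, standing, 68 mm across, 62 mm tall; origin under its centre. Bystander
- pedal: black platform pedal lying flat with its steel axle, about 94 x 150 x 20 mm; origin under its centre. Bystander
- screwdriver: screwdriver with a red handle lying beyond the handlebar, 210 mm long; bystander
- wrench: steel wrench lying beyond the handlebar, 190 mm long; bystander

How it is judged:
By the outcome, as a careful person would: the job done as asked, in the order asked, and still so for the second after the job is handed in, with the robot touching nothing.
It also fails if it takes over 64 s, if anything falls off the work surface, if the arm or the gripper's body presses on something with over 40 N, if the wrist force passes 120 N, or if a joint passes its speed limit or range.

## Working session

There is one attempt and no reset: what is moved stays moved. The work goes in short steps, Python scripts to look and compute and a shell command to move; the robot and the scene stay as the last step left them, time stands still between calls to the robot, and variables do not carry over. Pictures are saved under pics/ and viewed, and the job is handed in when it is done.

```bash
mkdir -p pics; ls; cat > h.py <<'E'
import numpy as np, cv2
from cell import arm
def cap(n,name):
    p,d=arm.capture(n); cv2.imwrite('pics/'+name+'.png',p[:,:,::-1]); return p,d
def w(n,u,v,z):
    c=arm.get_calibration(n); f=200/np.tan(np.radians(c['vertical_fov'])/2)
    q=np.array([(u-c['cx'])*z/f,(v-c['cy'])*z/f,z,1]); return (np.array(c['pose'])@q)[:3]
def ray(n,u,v,h):
    P=np.array(arm.get_calibration(n)['pose']); a=w(n,u,v,1.)-P[:3,3]
    return P[:3,3]+a*(h-P[2,3])/a[2]
E
python3 - <<'E'
from h import *
print(arm.sense())
for n in('top','side'):
    p,d=cap(n,n+'0'); np.save(n+'.npy',d)
    print(n,arm.get_calibration(n))
    for q in('derailleur_button_top','left_button_top','right_button_top'):
        for r in arm.spot_in(q,n)[:3]:
            u,v=r['uv']; z=d[int(round(v)),int(round(u))]
            print(n,q,r['confidence'],np.round(r['uv'],1),np.round(w(n,u,v,z),1),np.round(ray(n,u,v,53 if q[0]=='d' else 184),1))
E
```

```text
pics
{'t': 0.0, 'joint_pos': array([-1.31747680e+00,  5.28454386e-01,  1.43393042e+00,  6.33610268e-06,
        1.18138722e+00, -1.78484414e-01]), 'joint_velocities': array([-6.41320527e-04, -1.50123396e-04,  5.50378597e-04,  1.06684132e-03,
        3.51489257e-04, -7.49634360e-05]), 'joint_efforts': array([-1.93159234e-03, -4.42353272e+01, -1.78024238e+01, -9.41050962e-05,
        8.31622048e-03, -5.61610108e-06]), 'eef_pos': array([ 261.51447633, -567.2665513 ,  403.73149944]), 'eef_rot': array([-3.14119997e+00,  2.14371655e-03, -1.13899437e+00]), 'wrist_force': array([-0.15933287,  0.26987568, -0.79616917]), 'torque': array([0.05543708, 0.03644988, 0.00130727]), 'width': 85.44802405183272}
top {'vertical_fov': 45.343028631436134, 'cx': 320.42563843641136, 'cy': 201.1915471417011, 'pose': array([[ 1.92147820e-02, -9.98125680e-01,  5.81026659e-02,
         5.03512895e+02],
       [-9.99797173e-01, -1.88312577e-02,  7.14120133e-03,
        -1.62600165e+01],
       [-6.03367016e-03, -5.82280977e-02, -9.98285071e-01,
         1.44986125e+03],
       [ 0.00000000e+00,  0.00000000e+00,  0.00000000e+00,
         1.00000000e+00]])}
side {'vertical_fov': 47.5135291785735, 'cx': 321.11527774766444, 'cy': 193.71202887386005, 'pose': array([[-9.97219391e-01, -4.23795290e-02,  6.12981342e-02,
         5.03741741e+02],
       [-7.31325650e-02,  7.14615082e-01, -6.95684492e-01,
         8.65331116e+02],
       [-1.43217902e-02, -6.98232955e-01, -7.15727341e-01,
         1.01169837e+03],
       [ 0.00000000e+00,  0.00000000e+00,  0.00000000e+00,
         1.00000000e+00]])}
side derailleur_button_top 0.3 [375.  176.8] [ 424.7 -178.5   24.3] [ 427.  -148.2   53. ]
side left_button_top 0.54 [382.7 211.8] [408.6  12.4  72.7] [419.9 113.5 184. ]
side right_button_top 0.28 [374.  174.2] [ 428.2 -183.4   30.7] [440.  -19.5 184. ]
```

View pics/top0.png

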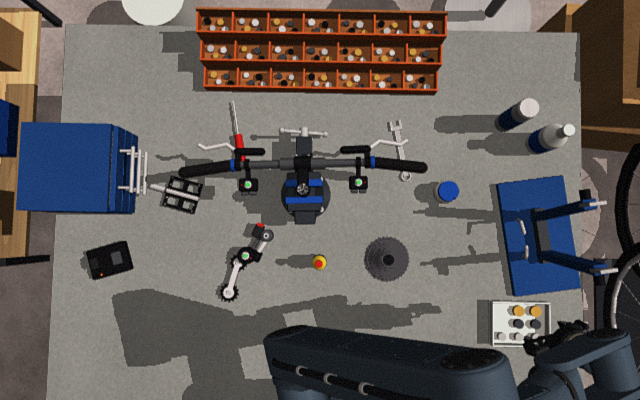

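View pics/side0.png

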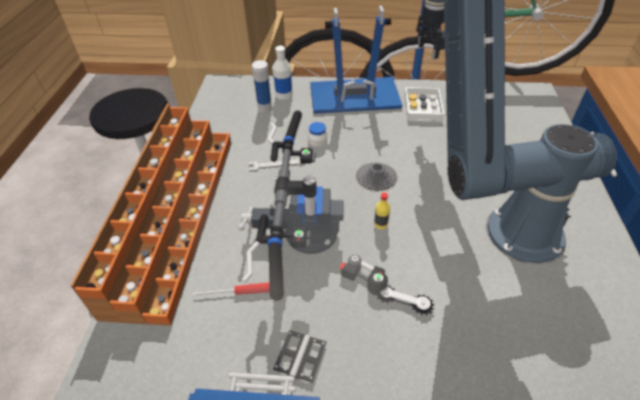

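The top view shows three green buttons: the derailleur's at about (245,256), the left controller's at (248,184) and the right's at (358,182). The side view has the derailleur's near (377,278), the left near (298,234) and the right near (306,155). The networks' answers don't match any of these, so I'll segment the green myself.

```bash
python3 - <<'E'
from h import *
for n,pts in(('top',[(245,256,53),(248,184,184),(358,182,184)]),('side',[(377,278,53),(298,234,184),(306,155,184)])):
    p=cv2.imread(f'pics/{n}0.png')[:,:,::-1].astype(float); d=np.load(n+'.npy')
    for u,v,h in pts:
        g=np.clip(p[:,:,1]-np.maximum(p[:,:,0],p[:,:,2]),0,None)
        m=np.zeros_like(g); m[v-8:v+9,u-8:u+9]=g[v-8:v+9,u-8:u+9]; m[m<15]=0
        V,U=np.mgrid[:400,:640]; s=m.sum(); cu,cv=(U*m).sum()/s,(V*m).sum()/s
        z=np.median(d[m>25]);
        print(n,round(cu,1),round(cv,1),(m>0).sum(),'depth',np.round(w(n,cu,cv,z),1),'ray',np.round(ray(n,cu,cv,h),1))
    big=cv2.resize(cv2.imread(f'pics/{n}0.png')[130:310,170:430] if n=='top' else cv2.imread(f'pics/{n}0.png')[130:330,230:450],None,fx=3,fy=3,interpolation=cv2.INTER_CUBIC)
    cv2.imwrite(f'pics/{n}0z.png',big)
E
```

```text
top 244.6 255.4 16 depth [422.7 211.3  51.4] ray [422.8 211.1  53. ]
top 247.1 184.0 22 depth [619.6 188.9 181. ] ray [619.3 188.4 184. ]
top 358.2 181.8 24 depth [ 630.9 -106.7  181.1] ray [ 630.6 -106.5  184. ]
side 378.0 275.8 29 depth [422.6 209.3  50.4] ray [422.9 211.1  53. ]
side 298.2 231.8 38 depth [619.7 186.3 180.9] ray [619.3 188.9 184. ]
side 305.3 150.8 30 depth [ 631.8 -109.2  179.9] ray [ 631.2 -104.4  184. ]
```

View pics/top0z.png

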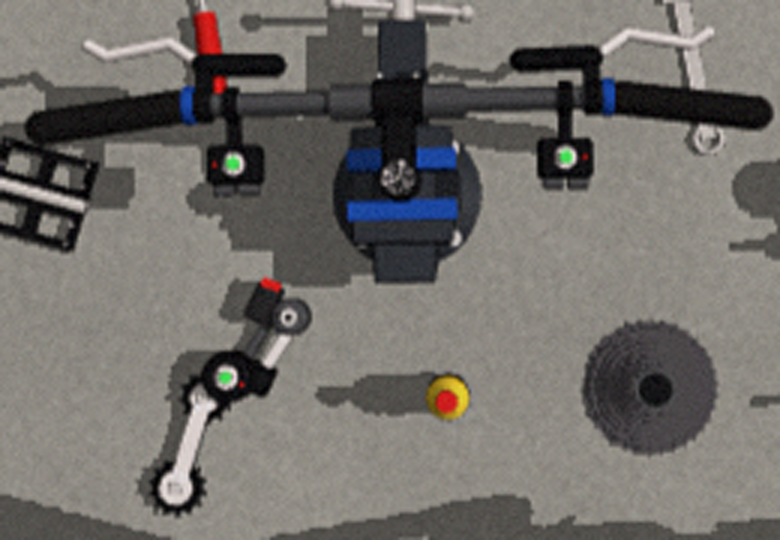

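Both cameras agree to within about 2 mm, and the depth heights fit the expected 53 and 184 mm:

| Button | x (mm) | y (mm) | z (mm) |
|---|---|---|---|
| Derailleur | 423 | 211 | 53 |
| Left | 619.4 | 188.7 | 184 |
| Right | 631 | -105.5 | 184 |

First I'll shut the fingers and turn the yaw to -π/2, so the jaws lie along the bar.

```bash
python3 -m creep '[{"translation":[0,0,0],"turn":[0,0,6.2],"fingers":-1},{"translation":[0,0,0],"turn":[0,0,6.2],"fingers":-1},{"translation":[0,0,0],"turn":[0,0,6.2],"fingers":-1},{"translation":[0,0,0],"turn":[0,0,6.2],"fingers":-1},{"translation":[-20,-10,0],"turn":[0,0,0],"fingers":-1},{"translation":[-30,-10,0],"turn":[0,0,0],"fingers":-1}]'
```

```text
t: 0.9
eef_pos: [281.2, -519.5, 404.7]
eef_rot: [-3.141, -0.003, -1.575]
wrist_force: [-0.4, 0.8, 0.5]
width: 12.5
```

```bash
python3 -m creep '[{"translation":[-36,-14,0],"turn":[0,0,0],"fingers":-1},{"translation":[-36,-14,0],"turn":[0,0,0],"fingers":-1},{"translation":[-36,-14,0],"turn":[0,0,0],"fingers":-1},{"translation":[-36,-14,0],"turn":[0,0,0],"fingers":-1},{"translation":[-36,-14,0],"turn":[0,0,0],"fingers":-1},{"translation":[-36,-14,0],"turn":[0,0,0],"fingers":-1},{"translation":[-36,-14,0],"turn":[0,0,0],"fingers":-1},{"translation":[-36,-14,0],"turn":[0,0,0],"fingers":-1},{"translation":[-36,-14,0],"turn":[0,0,0],"fingers":-1},{"translation":[-36,-14,0],"turn":[0,0,0],"fingers":-1},{"translation":[-36,0,0],"turn":[0,0,0],"fingers":-1},{"translation":[-36,0,0],"turn":[0,0,0],"fingers":-1}]'
python3 -m creep '[{"translation":[-36,0,0],"turn":[0,0,0],"fingers":-1},{"translation":[-36,0,0],"turn":[0,0,0],"fingers":-1},{"translation":[-36,0,0],"turn":[0,0,0],"fingers":-1},{"translation":[-36,0,0],"turn":[0,0,0],"fingers":-1},{"translation":[-36,0,0],"turn":[0,0,0],"fingers":-1},{"translation":[-36,0,0],"turn":[0,0,0],"fingers":-1},{"translation":[-36,0,0],"turn":[0,0,0],"fingers":-1},{"translation":[-20,0,0],"turn":[0,0,0],"fingers":-1},{"translation":[0,0,0],"turn":[0,0,0],"fingers":-1},{"translation":[0,0,0],"turn":[0,0,0],"fingers":-1}]'
```

```text
t: 1.9
eef_pos: [422.6, -84.1, 405.0]
eef_rot: [-3.14, -0.001, -1.571]
wrist_force: [-0.1, 0.3, -0.3]
width: -0.0
t: 2.73
eef_pos: [422.1, 187.1, 404.8]
eef_rot: [-3.141, -0.0, -1.569]
wrist_force: [0.3, 0.2, 0.2]
width: -0.2
```

```bash
python3 -m creep '[{"translation":[-12,-1,20],"turn":[0,0,0],"fingers":-1},{"translation":[-12,0,30],"turn":[0,0,0],"fingers":-1},{"translation":[0,0,30],"turn":[0,0,0],"fingers":-1},{"translation":[0,0,30],"turn":[0,0,0],"fingers":-1},{"translation":[0,0,30],"turn":[0,0,0],"fingers":-1},{"translation":[0,0,15],"turn":[0,0,0],"fingers":-1},{"translation":[0,0,5],"turn":[0,0,0],"fingers":-1},{"translation":[0,0,0],"turn":[0,0,0],"fingers":-1},{"translation":[0,0,0],"turn":[0,0,0],"fingers":-1}]'
python3 - <<'E'
from h import *
s=arm.sense(); print(s['eef_pos'],s['wrist_force'],s['eef_rot'])
for n,c in(('side',(340,230)),('top',(205,210))):
    p,d=cap(n,n+'1'); np.save(n+'1.npy',d)
    cv2.imwrite(f'pics/{n}1z.png',cv2.resize(p[c[1]:c[1]+80,c[0]:c[0]+90,::-1],None,fx=6,fy=6,interpolation=cv2.INTER_CUBIC))
# expected tip
P=np.array(arm.get_calibration('side')['pose']);c=arm.get_calibration('side');f=200/np.tan(np.radians(c['vertical_fov'])/2)
e=s['eef_pos']; q=np.linalg.inv(P)@np.r_[e[0],e[1],e[2]-173,1]; print('tip px',c['cx']+f*q[0]/q[2],c['cy']+f*q[1]/q[2],q[2])
E
```

```text
t: 3.48
eef_pos: [424.0, 209.5, 245.2]
eef_rot: [-3.141, 0.0, -1.573]
wrist_force: [0.5, 0.2, 0.5]
width: 0.0
[423.98989571 209.50093902 245.18900949] [0.48905886 0.16589901 0.48582481] [-3.14094300e+00  2.96533353e-05 -1.57316284e+00]
tip px 378.1054563959848 270.822710919304 1123.7947793761537
```

View pics/side1z.png

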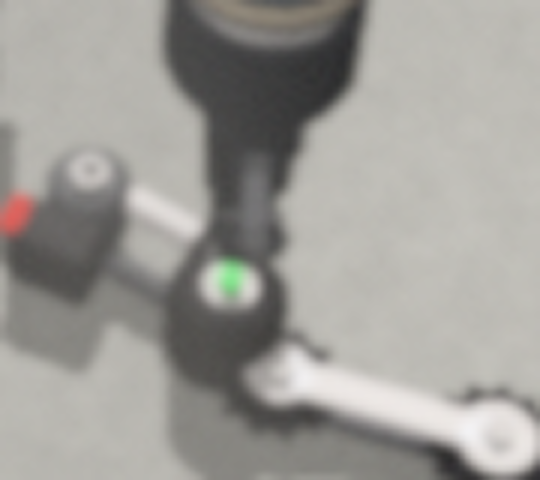

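In the side crop the fingertip ends around crop (250,250), near pixel (382,272). The button is at (378,276). The tip looks a few px to the right of where I predicted, so I'll check it against depth.

```bash
python3 - <<'E'
from h import *
d=np.load('side1.npy')
V,U=np.mgrid[245:285,362:400]
pts=np.array([[w('side',u,v,d[v,u]) for u in range(362,400)] for v in range(245,285)])
for i in range(0,40,2):
    print(245+i,' '.join('%3.0f/%3.0f'%(p[0],p[2]) for p in pts[i,4:34:2]))
m=(pts[...,2]>75)&(pts[...,2]<110); q=pts[m]; print('finger',q.min(0),q.max(0),np.median(q,0))
d=np.load('top1.npy')
p=cv2.imread('pics/side1.png'); cv2.imwrite('pics/s1w.png',cv2.resize(p[180:310,310:450],None,fx=5,fy=4.5,interpolation=cv2.INTER_NEAREST))
E
```

```text
245 450/  2 445/ -3 452/201 448/208 444/217 440/216 436/220 432/222 427/224 423/225 419/221 414/223 410/222 406/222 400/216
247 450/  1 445/ -2 439/ -4 448/202 444/207 439/208 435/212 431/217 427/218 423/219 418/219 413/214 409/212 405/213 400/208
249 450/ -2 445/ -1 439/ -1 434/  0 441/178 439/206 435/207 430/207 427/212 422/211 418/209 413/210 409/208 404/206 373/ -0
251 450/ -2 445/ -0 439/ -1 434/  1 441/177 437/178 434/199 430/200 426/202 421/203 417/199 412/202 405/176 378/ -2 373/ -5
253 450/ -2 445/ -2 439/ -1 434/ -2 441/168 436/170 434/189 429/193 425/193 420/192 416/193 409/170 405/173 379/  0 373/ -3
255 450/  1 445/ -3 439/ -5 434/ -1 439/147 436/159 433/185 429/189 425/189 420/187 416/189 408/163 404/166 379/ -3 373/ -3
257 450/  1 445/  1 439/  1 434/ -0 439/147 435/152 433/178 429/183 424/181 420/181 415/182 407/153 385/  2 380/  4 374/ -0
259 450/ -0 445/ -1 439/ -3 434/  3 439/142 434/143 432/171 428/180 423/174 419/176 415/180 407/148 385/ -3 379/ -2 374/  2
261 450/ -0 445/ -1 439/ -3 434/ -3 428/ -2 434/134 429/135 425/136 424/175 419/173 411/137 406/138 385/  0 
[... 810 characters left out ...]
47 423/ 51 418/ 54 412/ 46 407/ 44 402/ 43 392/ -3 386/ -3 381/ -1 376/ -3
277 451/ 15 447/ 38 442/ 44 437/ 44 432/ 46 427/ 47 423/ 50 418/ 50 412/ 45 407/ 44 402/ 47 392/  1 386/ -5 381/ -3 376/ -1
279 450/  9 447/ 39 442/ 44 437/ 43 432/ 44 427/ 46 422/ 47 417/ 47 412/ 44 407/ 46 402/ 42 397/ 42 387/ -1 382/ -1 377/  1
281 450/  2 447/ 34 442/ 42 437/ 42 432/ 47 428/ 48 423/ 47 417/ 44 412/ 42 407/ 44 402/ 41 397/ 37 387/  0 382/  0 377/ -2
283 450/  1 446/ 29 442/ 39 437/ 43 432/ 44 427/ 43 422/ 44 418/ 46 413/ 46 407/ 40 402/ 37 392/ -3 388/ -0 382/ -4 377/ -1
finger [415.57768957 207.85150391  77.45927409] [433.41732612 225.36424195  97.76908259] [426.70106251 222.05334311  85.1491987 ]
```

View pics/s1w.png

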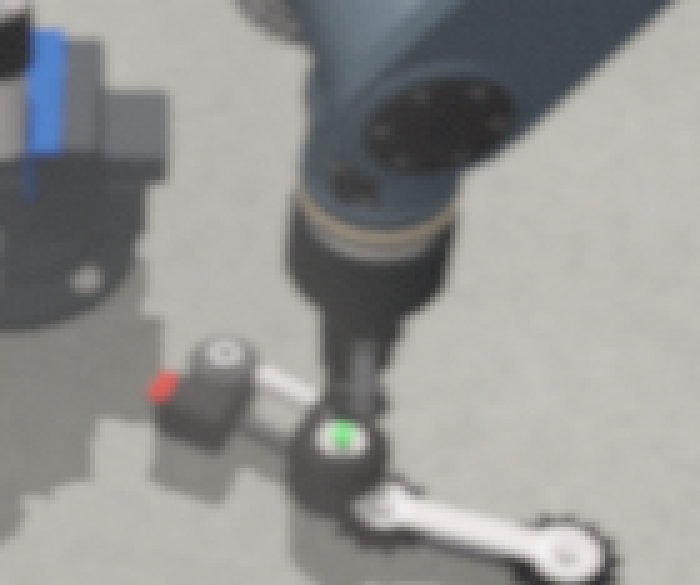

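View pics/top1z.png

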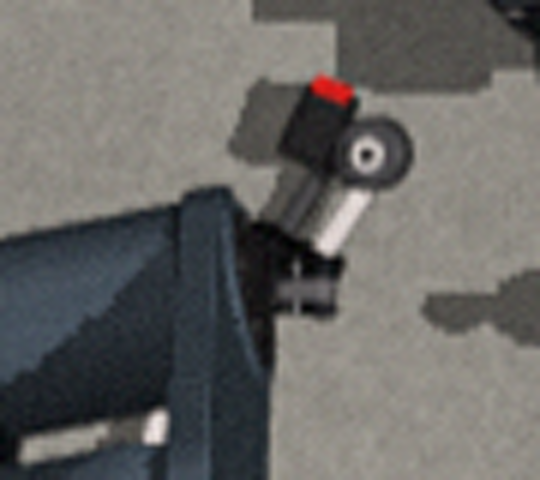

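Depth puts the finger at x 415–434, centred on 424, which matches the robot's own pose. The TCP reading gives the tip at z ≈ 72. Next I'll nudge it over the button and come down until there's contact.

```bash
python3 -m creep '[{"translation":[-1.5,1,8],"turn":[0,0,0],"fingers":-1},{"translation":[0,0,6],"turn":[0,0,0],"fingers":-1},{"translation":[0,0,2],"turn":[0,0,0],"fingers":-1},{"translation":[0,0,0],"turn":[0,0,0],"fingers":-1},{"translation":[0,0,0],"turn":[0,0,0],"fingers":-1}]'
python3 -m creep '[{"translation":[0,0,2],"turn":[0,0,0],"fingers":-1},{"translation":[0,0,2],"turn":[0,0,0],"fingers":-1},{"translation":[0,0,0],"turn":[0,0,0],"fingers":-1},{"translation":[0,0,0],"turn":[0,0,0],"fingers":-1}]'
```

```text
t: 4.0
eef_pos: [422.3, 211.8, 228.5]
eef_rot: [3.141, -0.0, -1.572]
wrist_force: [-1.1, -0.2, 0.3]
width: -0.1
t: 4.33
eef_pos: [422.5, 211.8, 224.9]
eef_rot: [-3.141, 0.0, -1.572]
wrist_force: [-1.1, 0.4, 3.7]
width: -0.3
```

```bash
python3 -m creep '[{"translation":[0,0,1],"turn":[0,0,0],"fingers":-1},{"translation":[0,0,1.2],"turn":[0,0,0],"fingers":-1},{"translation":[0,0,0],"turn":[0,0,0],"fingers":-1},{"translation":[0,0,0],"turn":[0,0,0],"fingers":-1},{"translation":[0,0,0],"turn":[0,0,0],"fingers":-1}]'
python3 - <<'E'
from cell import arm
s=arm.sense();print(s['eef_pos'],s['wrist_force'])
E
```

```text
t: 4.75
eef_pos: [422.5, 211.8, 222.8]
eef_rot: [-3.141, 0.0, -1.572]
wrist_force: [0.1, 0.0, 5.4]
width: 0.1
[422.52649948 211.79161502 222.84836835] [0.05742433 0.01341763 5.43141369]
```

```bash
python3 -m creep '[{"translation":[0,0,1],"turn":[0,0,0],"fingers":-1},{"translation":[0,0,0],"turn":[0,0,0],"fingers":-1},{"translation":[0,0,0],"turn":[0,0,0],"fingers":-1},{"translation":[0,0,0],"turn":[0,0,0],"fingers":-1}]'
python3 -m creep '[{"translation":[0,0,-3],"turn":[0,0,0],"fingers":-1},{"translation":[0,0,-6],"turn":[0,0,0],"fingers":-1},{"translation":[0,0,-8],"turn":[0,0,0],"fingers":-1},{"translation":[0,0,-8],"turn":[0,0,0],"fingers":-1},{"translation":[0,0,0],"turn":[0,0,0],"fingers":-1}]'
```

```text
t: 5.08
eef_pos: [422.5, 211.8, 222.0]
eef_rot: [-3.141, 0.0, -1.572]
wrist_force: [-0.4, 0.0, 7.3]
width: -0.3
t: 5.5
eef_pos: [422.7, 211.8, 247.9]
eef_rot: [-3.139, 0.0, -1.572]
wrist_force: [-0.3, 0.7, 0.7]
width: 0.4
```

Derailleur press: 4 mm in at 7.3 N, then released. Now the left controller.

```bash
python3 -m creep '[{"translation":[0,0,-32],"turn":[0,0,0],"fingers":-1},{"translation":[0,0,-32],"turn":[0,0,0],"fingers":-1},{"translation":[0,0,-32],"turn":[0,0,0],"fingers":-1},{"translation":[0,0,-32],"turn":[0,0,0],"fingers":-1},{"translation":[0,0,-27],"turn":[0,0,0],"fingers":-1},{"translation":[4,-33,0],"turn":[0,0,0],"fingers":-1},{"translation":[4,-33,0],"turn":[0,0,0],"fingers":-1},{"translation":[4,-33,0],"turn":[0,0,0],"fingers":-1},{"translation":[4,-33,0],"turn":[0,0,0],"fingers":-1},{"translation":[4,-33,0],"turn":[0,0,0],"fingers":-1},{"translation":[3,-28,0],"turn":[0,0,0],"fingers":-1},{"translation":[0,0,0],"turn":[0,0,0],"fingers":-1}]'
python3 -m creep '[{"translation":[0,-3.5,14],"turn":[0,0,0],"fingers":-1},{"translation":[0,0,14],"turn":[0,0,0],"fingers":-1},{"translation":[0,0,0],"turn":[0,0,0],"fingers":-1},{"translation":[0,0,0],"turn":[0,0,0],"fingers":-1}]'
```

```text
t: 6.5
eef_pos: [620.1, 187.1, 401.3]
eef_rot: [-3.136, -0.0, -1.574]
wrist_force: [1.3, -0.5, 0.1]
width: 0.3
t: 6.83
eef_pos: [617.3, 188.7, 371.7]
eef_rot: [3.137, -0.001, -1.571]
wrist_force: [-0.2, 0.0, 0.3]
width: -0.1
```

```bash
python3 -m creep '[{"translation":[0,0,0],"turn":[0,0,0],"fingers":-1},{"translation":[0,0,0],"turn":[0,0,0],"fingers":-1}]'
python3 - <<'E'
from h import *
p,d=cap('side','side2');cv2.imwrite('pics/s2z.png',cv2.resize(p[165:265,230:370],None,fx=5,fy=5,interpolation=cv2.INTER_CUBIC)[:,:,::-1])
p,d=cap('top','top2');cv2.imwrite('pics/t2z.png',cv2.resize(p[130:290,180:330],None,fx=4,fy=3.7,interpolation=cv2.INTER_CUBIC)[:,:,::-1])
E
```

```text
t: 7.0
eef_pos: [618.5, 188.8, 374.2]
eef_rot: [-3.141, 0.0, -1.571]
wrist_force: [0.1, 0.4, 0.2]
width: 0.3
```

View pics/s2z.png

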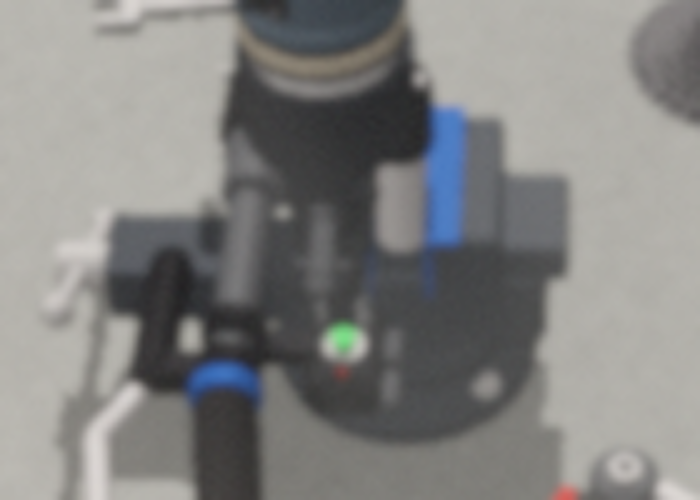

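View pics/t2z.png

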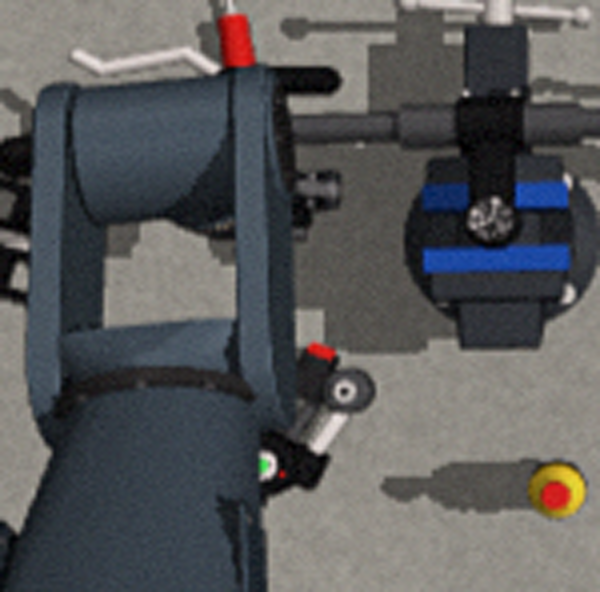

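```bash
python3 - <<'E'
from h import *
p,d=cap('side','side3'); print(arm.sense()['eef_pos'])
for v in range(212,236,2):
    print(v,' '.join('%3.0f/%3.0f/%3.0f'%tuple(w('side',u,v,d[v,u])) for u in range(286,310,2)))
E
```

```text
[618.81168079 188.68010779 374.36803032]
212 676/ 34/ 78 666/ 52/ 99 632/204/269 622/233/302 617/233/303 613/232/302 611/221/290 608/213/281 605/206/274 600/205/272 618/ 49/ 98 612/ 53/104
214 674/ 44/ 81 665/ 60/100 632/204/263 621/237/300 617/236/300 613/239/303 614/205/265 610/203/263 605/205/266 601/205/266 618/ 50/ 91 612/ 51/ 93
216 673/ 51/ 80 665/ 64/ 96 627/231/288 621/239/297 617/241/299 613/240/299 616/197/250 611/200/253 606/202/256 619/ 85/123 617/ 56/ 90 612/ 55/ 89
218 672/ 59/ 81 665/ 66/ 90 625/241/293 621/243/295 617/243/295 613/241/293 610/234/285 605/235/286 606/202/249 619/ 86/116 617/ 62/ 89 611/ 62/ 89
220 672/ 64/ 79 629/245/290 625/248/293 621/246/291 616/247/293 612/248/295 608/247/294 604/244/291 605/211/253 619/ 88/110 616/ 68/ 88 611/ 68/ 88
222 672/ 65/ 72 629/251/290 625/250/290 620/251/291 616/249/289 612/250/290 608/249/290 604/246/287 604/217/252 619/ 90/104 616/ 72/ 84 611/ 69/ 80
224 673/ 62/ 60 667/ 67/ 66 661/ 67/ 67 625/230/260 620/233/264 615/235/266 609/242/275 605/240/273 608/197/222 622/ 72/ 75 616/ 71/ 75 611/ 68/ 71
226 673/ 64/ 54 668/ 65/ 55 661/ 70/ 61 656/ 68/ 60 627/195/212 621/202/220 617/201/219 612/202/221 609/193/211 622/ 72/ 66 617/ 69/ 64 611/ 73/ 69
228 674/ 63/ 43 668/ 64/ 46 662/ 69/ 51 656/ 69/ 52 627/196/205 622/201/212 617/202/214 612/203/215 609/195/205 608/168/174 603/168/175 612/ 70/ 57
230 679/ 44/ 13 672/ 50/ 20 663/ 67/ 41 636/176/174 631/177/176 627/176/175 620/185/186 616/182/182 612/178/178 607/176/175 603/175/175 612/ 73/ 52
232 648/191/183 644/188/180 640/186/178 635/185/178 631/183/175 625/186/179 620/188/182 616/186/180 611/183/177 607/180/174 602/179/173 598/172/165
234 648/191/177 644/192/177 639/193/180 634/193/179 630/190/176 625/190/177 620/191/178 615/193/181 611/188/176 606/188/176 602/185/172 598/180/166
```

By depth the finger is centred at x ≈ 618, and the button at about 619.5, y 188.7. Pressing.

```bash
python3 -m creep '[{"translation":[0,-0.7,6],"turn":[0,0,0],"fingers":-1},{"translation":[0,0,6],"turn":[0,0,0],"fingers":-1},{"translation":[0,0,2],"turn":[0,0,0],"fingers":-1},{"translation":[0,0,0],"turn":[0,0,0],"fingers":-1},{"translation":[0,0,0],"turn":[0,0,0],"fingers":-1}]'
python3 -m creep '[{"translation":[0,0,2],"turn":[0,0,0],"fingers":-1},{"translation":[0,0,2],"turn":[0,0,0],"fingers":-1},{"translation":[0,0,1],"turn":[0,0,0],"fingers":-1},{"translation":[0,0,0],"turn":[0,0,0],"fingers":-1},{"translation":[0,0,0],"turn":[0,0,0],"fingers":-1},{"translation":[0,0,0],"turn":[0,0,0],"fingers":-1}]'
```

```text
t: 7.57
eef_pos: [619.5, 188.5, 359.0]
eef_rot: [3.141, -0.0, -1.572]
wrist_force: [-0.6, -0.1, 0.7]
width: 0.0
t: 8.07
eef_pos: [619.7, 188.5, 355.2]
eef_rot: [-3.14, 0.0, -1.572]
wrist_force: [-0.5, 0.3, 4.3]
width: 0.2
```

```bash
python3 -m creep '[{"translation":[0,0,1],"turn":[0,0,0],"fingers":-1},{"translation":[0,0,1],"turn":[0,0,0],"fingers":-1},{"translation":[0,0,0.3],"turn":[0,0,0],"fingers":-1},{"translation":[0,0,0],"turn":[0,0,0],"fingers":-1},{"translation":[0,0,0],"turn":[0,0,0],"fingers":-1},{"translation":[0,0,0],"turn":[0,0,0],"fingers":-1}]'
```

```text
t: 8.57
eef_pos: [619.8, 188.5, 353.2]
eef_rot: [-3.14, 0.0, -1.572]
wrist_force: [-0.9, -0.0, 7.1]
width: 0.3
```

Left press: about 4 mm at 7.1 N. I'll release, clear the 212 mm steerer cap with the tip at about 250 mm, and go to the right controller.

```bash
python3 -m creep '[{"translation":[0,0,-3],"turn":[0,0,0],"fingers":-1},{"translation":[0,0,-8],"turn":[0,0,0],"fingers":-1},{"translation":[0,0,-20],"turn":[0,0,0],"fingers":-1},{"translation":[0,0,-20],"turn":[0,0,0],"fingers":-1},{"translation":[0,0,-20],"turn":[0,0,0],"fingers":-1},{"translation":[0,0,0],"turn":[0,0,0],"fingers":-1},{"translation":[0,0,0],"turn":[0,0,0],"fingers":-1}]'
python3 -m creep '[{"translation":[30,-1,0],"turn":[0,0,0],"fingers":-1},{"translation":[30,-1,0],"turn":[0,0,0],"fingers":-1},{"translation":[30,-1,0],"turn":[0,0,0],"fingers":-1},{"translation":[30,-1,0],"turn":[0,0,0],"fingers":-1},{"translation":[30,-1,0],"turn":[0,0,0],"fingers":-1},{"translation":[30,-1,0],"turn":[0,0,0],"fingers":-1},{"translation":[30,-1,0],"turn":[0,0,0],"fingers":-1},{"translation":[30,-1,0],"turn":[0,0,0],"fingers":-1},{"translation":[30,-1,0],"turn":[0,0,0],"fingers":-1},{"translation":[24,-2,0],"turn":[0,0,0],"fingers":-1},{"translation":[0,0,0],"turn":[0,0,0],"fingers":-1},{"translation":[0,0,0],"turn":[0,0,0],"fingers":-1}]'
```

```text
t: 9.15
eef_pos: [619.6, 188.6, 424.0]
eef_rot: [-3.14, 0.0, -1.572]
wrist_force: [-0.6, -0.7, -0.5]
width: 0.1
t: 10.15
eef_pos: [629.8, -106.8, 421.1]
eef_rot: [3.138, 0.002, -1.575]
wrist_force: [0.6, 0.1, -0.6]
width: 0.4
```

```bash
python3 -m creep '[{"translation":[0,0,20],"turn":[0,0,0],"fingers":-1},{"translation":[0,0,20],"turn":[0,0,0],"fingers":-1},{"translation":[0,0,10],"turn":[0,0,0],"fingers":-1},{"translation":[0,0,0],"turn":[0,0,0],"fingers":-1},{"translation":[0,0,0],"turn":[0,0,0],"fingers":-1},{"translation":[0,0,0],"turn":[0,0,0],"fingers":-1}]'
python3 - <<'E'
from h import *
p,d=cap('side','side4'); print(arm.sense()['eef_pos'])
for v in range(140,158,2):
    print(v,' '.join('%3.0f/%3.0f/%3.0f'%tuple(w('side',u,v,d[v,u])) for u in range(294,318,2)))
cv2.imwrite('pics/s4z.png',cv2.resize(p[110:270,230:390],None,fx=4,fy=3.7,interpolation=cv2.INTER_CUBIC)[:,:,::-1])
E
```

```text
t: 10.65
eef_pos: [630.7, -104.9, 373.9]
eef_rot: [-3.141, -0.0, -1.571]
wrist_force: [-0.1, -0.7, 1.0]
width: 0.2
[ 630.71889967 -105.08946194  374.30736395]
140 667/-143/190 699/-381/ -4 692/-381/ -3 640/-76/246 635/-75/246 629/-72/249 623/-70/250 618/-69/252 646/-358/ 17 639/-351/ 23 631/-346/ 27 624/-348/ 27
142 667/-140/185 696/-362/  3 690/-369/ -3 683/-369/ -3 638/-96/222 632/-91/227 626/-92/226 622/-101/219 646/-349/ 16 638/-344/ 20 632/-351/ 15 624/-346/ 19
144 703/-354/ -0 695/-354/  0 689/-355/ -0 682/-358/ -2 639/-99/212 632/-93/218 627/-92/219 622/-97/215 647/-361/ -3 639/-351/  5 632/-349/  8 624/-344/ 12
146 702/-345/ -1 694/-344/ -1 688/-350/ -5 680/-344/  0 639/-97/207 632/-91/212 627/-94/210 622/-95/209 646/-345/  1 639/-349/ -2 632/-345/  2 625/-352/ -4
148 701/-336/ -3 694/-336/ -3 686/-334/ -1 679/-334/ -1 643/-126/176 638/-127/174 628/-97/200 622/-96/201 620/-128/175 615/-133/171 631/-339/ -2 624/-339/ -2
150 665/-117/175 659/-113/178 653/-112/179 648/-115/177 642/-116/177 635/-108/184 630/-110/182 625/-115/178 620/-119/175 614/-119/175 630/-327/ -1 623/-327/ -1
152 664/-108/175 658/-105/178 652/-101/181 647/-106/177 642/-110/174 635/-107/177 629/-101/182 624/-109/176 619/-108/177 613/-112/174 609/-127/161 623/-319/ -3
154 663/-101/174 658/-102/173 653/-106/169 646/-102/173 640/-97/178 635/-101/175 630/-104/173 623/-100/176 618/-101/176 613/-107/171 608/-115/164 621/-303/  2
156 695/-291/  0 689/-296/ -4 682/-294/ -2 645/-90/176 640/-92/175 634/-91/176 628/-92/175 623/-92/176 617/-91/177 612/-98/171 608/-109/162 621/-297/ -2
```

View pics/s4z.png

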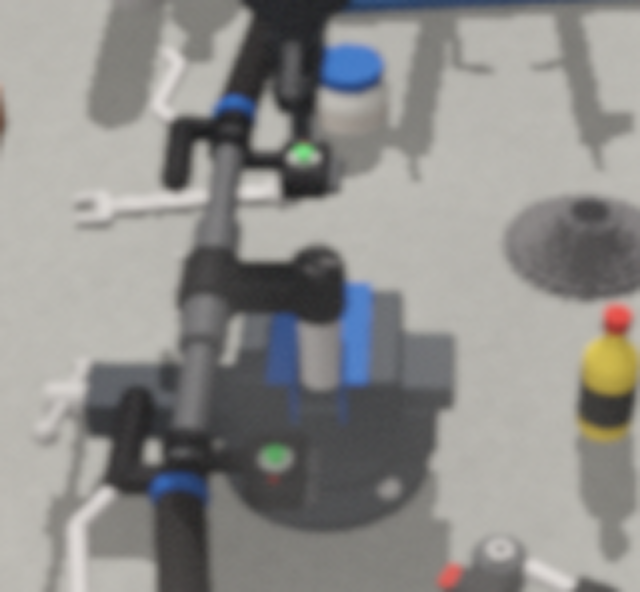

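The side view shows the finger right behind and above the right button, at crop (303,152). By depth the finger is centred at x ≈ 630.5, y ≈ -105, on the button. Nothing else has moved. Pressing.

```bash
python3 -m creep '[{"translation":[0.3,-0.3,6],"turn":[0,0,0],"fingers":-1},{"translation":[0,0,6],"turn":[0,0,0],"fingers":-1},{"translation":[0,0,2],"turn":[0,0,0],"fingers":-1},{"translation":[0,0,0],"turn":[0,0,0],"fingers":-1},{"translation":[0,0,0],"turn":[0,0,0],"fingers":-1}]'
python3 -m creep '[{"translation":[0,0,2],"turn":[0,0,0],"fingers":-1},{"translation":[0,0,2],"turn":[0,0,0],"fingers":-1},{"translation":[0,0,1],"turn":[0,0,0],"fingers":-1},{"translation":[0,0,0],"turn":[0,0,0],"fingers":-1},{"translation":[0,0,0],"turn":[0,0,0],"fingers":-1},{"translation":[0,0,0],"turn":[0,0,0],"fingers":-1}]'
```

```text
t: 11.12
eef_pos: [630.5, -105.8, 358.9]
eef_rot: [3.141, 0.0, -1.572]
wrist_force: [0.4, -0.5, 0.2]
width: 0.2
t: 11.62
eef_pos: [630.7, -105.9, 354.8]
eef_rot: [-3.14, -0.001, -1.572]
wrist_force: [0.0, 0.2, 4.1]
width: -0.3
```

```bash
python3 -m creep '[{"translation":[0,0,1],"turn":[0,0,0],"fingers":-1},{"translation":[0,0,1],"turn":[0,0,0],"fingers":-1},{"translation":[0,0,0.2],"turn":[0,0,0],"fingers":-1},{"translation":[0,0,0],"turn":[0,0,0],"fingers":-1},{"translation":[0,0,0],"turn":[0,0,0],"fingers":-1},{"translation":[0,0,0],"turn":[0,0,0],"fingers":-1}]'
```

```text
t: 12.12
eef_pos: [630.7, -105.9, 353.0]
eef_rot: [-3.14, -0.001, -1.572]
wrist_force: [-0.3, -0.4, 6.6]
width: -0.0
```

Right press: about 4 mm at 6.6 N. I'll release and go back to the derailleur.

```bash
python3 -m creep '[{"translation":[0,0,-3],"turn":[0,0,0],"fingers":-1},{"translation":[0,0,-8],"turn":[0,0,0],"fingers":-1},{"translation":[0,0,-20],"turn":[0,0,0],"fingers":-1},{"translation":[0,0,-20],"turn":[0,0,0],"fingers":-1},{"translation":[0,0,-20],"turn":[0,0,0],"fingers":-1},{"translation":[0,0,0],"turn":[0,0,0],"fingers":-1},{"translation":[0,0,0],"turn":[0,0,0],"fingers":-1}]'
python3 -m creep '[{"translation":[-26,17,0],"turn":[0,0,0],"fingers":-1},{"translation":[-26,17,0],"turn":[0,0,0],"fingers":-1},{"translation":[-26,17,0],"turn":[0,0,0],"fingers":-1},{"translation":[-26,17,0],"turn":[0,0,0],"fingers":-1},{"translation":[-26,17,0],"turn":[0,0,0],"fingers":-1},{"translation":[-26,17,0],"turn":[0,0,0],"fingers":-1},{"translation":[-26,17,0],"turn":[0,0,0],"fingers":-1},{"translation":[-26,17,0],"turn":[0,0,0],"fingers":-1},{"translation":[-26,17,0],"turn":[0,0,0],"fingers":-1},{"translation":[-26,17,0],"turn":[0,0,0],"fingers":-1},{"translation":[-26,17,0],"turn":[0,0,0],"fingers":-1},{"translation":[-26,17,0],"turn":[0,0,0],"fingers":-1}]'
python3 -m creep '[{"translation":[0,0,0],"turn":[0,0,0],"fingers":-1},{"translation":[0,0,0],"turn":[0,0,0],"fingers":-1},{"translation":[0,0,0],"turn":[0,0,0],"fingers":-1}]'
python3 - <<'E'
from h import *
p,d=cap('side','side5')
p=p.astype(float);u,v=378,276
g=np.clip(p[:,:,1]-np.maximum(p[:,:,0],p[:,:,2]),0,None)
m=np.zeros_like(g); m[v-8:v+9,u-8:u+9]=g[v-8:v+9,u-8:u+9]; m[m<15]=0
V,U=np.mgrid[:400,:640]; s=m.sum(); a,b=(U*m).sum()/s,(V*m).sum()/s
print(a,b,ray('side',a,b,53))
E
```

```text
t: 12.7
eef_pos: [630.6, -105.7, 423.8]
eef_rot: [-3.14, -0.0, -1.572]
wrist_force: [-0.5, -0.7, -0.7]
width: 0.3
t: 13.7
eef_pos: [425.2, 207.3, 421.5]
eef_rot: [3.138, -0.001, -1.572]
wrist_force: [0.3, -0.2, -0.0]
width: 0.4
t: 13.95
eef_pos: [426.8, 206.3, 422.2]
eef_rot: [3.14, -0.001, -1.571]
wrist_force: [0.4, 0.8, 0.9]
width: -0.1
377.9593984962406 275.76165413533835 [422.93348492 210.97685147  53.        ]
```

The derailleur's button is still at (422.9, 211.0), so it hasn't moved.

```bash
python3 -m creep '[{"translation":[-5.2,4,25],"turn":[0,0,0],"fingers":-1},{"translation":[0,0,30],"turn":[0,0,0],"fingers":-1},{"translation":[0,0,30],"turn":[0,0,0],"fingers":-1},{"translation":[0,0,30],"turn":[0,0,0],"fingers":-1},{"translation":[0,0,30],"turn":[0,0,0],"fingers":-1},{"translation":[0,0,20],"turn":[0,0,0],"fingers":-1},{"translation":[0,0,10],"turn":[0,0,0],"fingers":-1},{"translation":[0,0,3],"turn":[0,0,0],"fingers":-1},{"translation":[0,0,0],"turn":[0,0,0],"fingers":-1},{"translation":[0,0,0],"turn":[0,0,0],"fingers":-1},{"translation":[0,0,0],"turn":[0,0,0],"fingers":-1}]'
```

```text
t: 14.92
eef_pos: [423.6, 211.4, 245.8]
eef_rot: [-3.14, 0.0, -1.573]
wrist_force: [1.1, 0.8, 0.8]
width: -0.3
```

```bash
python3 -m creep '[{"translation":[0,0.8,8],"turn":[0,0,0],"fingers":-1},{"translation":[0,0,7],"turn":[0,0,0],"fingers":-1},{"translation":[0,0,2],"turn":[0,0,0],"fingers":-1},{"translation":[0,0,0],"turn":[0,0,0],"fingers":-1},{"translation":[0,0,0],"turn":[0,0,0],"fingers":-1}]'
python3 -m creep '[{"translation":[0,0,2],"turn":[0,0,0],"fingers":-1},{"translation":[0,0,2],"turn":[0,0,0],"fingers":-1},{"translation":[0,0,0],"turn":[0,0,0],"fingers":-1},{"translation":[0,0,0],"turn":[0,0,0],"fingers":-1}]'
```

```text
t: 15.33
eef_pos: [422.0, 211.7, 227.8]
eef_rot: [3.141, -0.0, -1.572]
wrist_force: [-0.5, 0.5, 0.9]
width: -0.1
t: 15.67
eef_pos: [422.2, 211.7, 224.3]
eef_rot: [-3.141, 0.0, -1.572]
wrist_force: [0.1, -0.2, 4.1]
width: -0.1
```

```bash
python3 -m creep '[{"translation":[0,0,1],"turn":[0,0,0],"fingers":-1},{"translation":[0,0,1],"turn":[0,0,0],"fingers":-1},{"translation":[0,0,0.5],"turn":[0,0,0],"fingers":-1},{"translation":[0,0,0],"turn":[0,0,0],"fingers":-1},{"translation":[0,0,0],"turn":[0,0,0],"fingers":-1},{"translation":[0,0,0],"turn":[0,0,0],"fingers":-1}]'
python3 -m creep '[{"translation":[0,0,-3],"turn":[0,0,0],"fingers":-1},{"translation":[0,0,-6],"turn":[0,0,0],"fingers":-1},{"translation":[0,0,-8],"turn":[0,0,0],"fingers":-1},{"translation":[0,0,-20],"turn":[0,0,0],"fingers":-1},{"translation":[0,0,-30],"turn":[0,0,0],"fingers":-1},{"translation":[0,0,-30],"turn":[0,0,0],"fingers":-1},{"translation":[0,0,-30],"turn":[0,0,0],"fingers":-1},{"translation":[0,0,-30],"turn":[0,0,0],"fingers":-1},{"translation":[0,0,0],"turn":[0,0,0],"fingers":-1},{"translation":[0,0,0],"turn":[0,0,0],"fingers":-1},{"translation":[0,0,0],"turn":[0,0,0],"fingers":-1}]'
python3 - <<'E'
from h import *
p,d=cap('side','side6')
a=cv2.imread('pics/side0.png').astype(int)[:,:,::-1]; p=p.astype(float);u,v=378,276
g=np.clip(p[:,:,1]-np.maximum(p[:,:,0],p[:,:,2]),0,None)
V,U=np.mgrid[:400,:640]
for u,v,h in((378,276,53),(298,232,184),(305,151,184)):
    m=np.zeros_like(g); m[v-8:v+9,u-8:u+9]=g[v-8:v+9,u-8:u+9]; m[m<15]=0
    s=m.sum(); x,y=(U*m).sum()/s,(V*m).sum()/s
    print(x,y,ray('side',x,y,h))
E
```

```text
t: 16.17
eef_pos: [422.2, 211.7, 222.0]
eef_rot: [-3.141, 0.0, -1.572]
wrist_force: [-1.9, -0.0, 7.0]
width: 0.1
t: 17.08
eef_pos: [421.5, 211.5, 378.3]
eef_rot: [3.141, -0.0, -1.572]
wrist_force: [0.4, -0.6, 0.4]
width: -0.2
377.9702743902439 275.702743902439 [422.90396214 210.79960416  53.        ]
298.22888127853884 231.78367579908675 [619.28080961 188.92014974 184.        ]
305.32618343195264 150.7344674556213 [ 631.18539275 -104.58452179  184.        ]
```

View pics/side6.png

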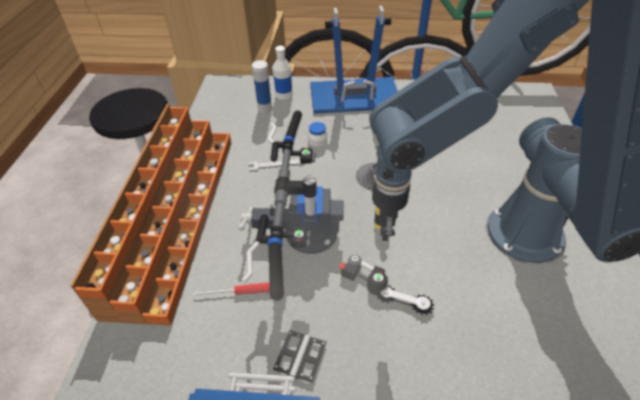

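The last side picture shows all three buttons out and where they started: derailleur (378,276), left (298,232), right (305,151). The gripper hangs clear above the bench and nothing has been disturbed. Handing in.

```bash
python3 -c "
from cell import arm
print(arm.sign_off())"
```

```text
the job is handed in; nothing more can be done
None
```

I pressed the buttons in the order asked (derailleur, left controller, right controller, derailleur again) with the shut fingertips, and handed the job in about 17 s into the 64 s limit. The hand-in gives no verdict. I couldn't read the button travel directly, so the depths below come from the TCP height and the wrist force.

| Press | Depth (mm) | Force (N) |
|---|---|---|
| Derailleur (open) | about 4 | 7.3 |
| Left controller | about 4 | 7.1 |
| Right controller | about 4 | 6.6 |
| Derailleur (close) | about 4 | 7.0 |

- **Presses:** all four went well past the switch point (2.5 mm, 4.5 N) and stayed far below 25 N. I lifted fully clear after each one.
- **Scene afterwards:** the last side picture has the three buttons within about 0.3 mm of where they started. The derailleur hasn't moved, nothing else looks disturbed, and the gripper hangs clear with the wrist force near zero. The arm hid the cassette and most of the lube bottle in that picture; both looked in place in the side picture before the right press. I didn't take a last top picture.
- **Disagreement:** the networks' button positions were wrong (low confidence in the side view, nothing in the top view). I found the green buttons by colour instead; both cameras agreed to about 2 mm, and the depth heights came within about 4 mm of those given.

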